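Lock the bayonet battery cap on the radio relay

TASK

Fit the orange cap on the leaning battery tube of the radio relay: feel for the slots, press it down against the spring without forcing it, and twist it clockwise to the stop until its lugs catch and it stays locked on by itself when you let go. Leave the other things on the bench where they are.

Things in the scene. Friction and masses are not known exactly. Their poses are not given: they have to be found in the camera images.
- cap: Orange round bayonet cap, 51 mm wide, 60 mm high, about 90 g (60 to 120), standing upright, mouth down, any yaw. Origin: centre of its open lower rim; z: its axis, up through the closed top. Skirt 3.5 mm thick, inside 44 mm wide and 28 mm deep; outer face of the closed top at z = 32 mm; the grip bar stands on that.
- cap_bar (a point): Middle of the cap's grip bar, on the cap's axis at z = 46 mm; axes as the cap's. The bar is 40 mm long (x), 16 mm thick (y: pinch it across this) and reaches from z = 32 to 60 mm.
- cap_lug (a point): Inner tip of one of three steel lugs inside the skirt, marked by a white dash on the cap's top at the +x end of the bar. The lugs lie at 0, 120 and -120 degrees about z from x; each reaches inwards to radius 16.5 mm, is 6.6 mm (22 degrees) wide and spans cap z = 4 to 8 mm.
- neck: Aluminium neck of the relay's battery tube, fixed, leaning 32 degrees from vertical towards the relay's front. Origin: on its axis, level with the flange top. z: out of the tube, up and towards the front; x: uphill, to the back; y: sideways. Radius 14.5 mm, tapering above z = 5 mm to radius 8 mm at its end, z = 12 mm. The flange (radius 20 mm) is set firmly on it.
- flange_top (a point): Centre of the steel flange's top (the neck's origin). The flange has three slots 40 degrees wide at 0, 120, -120 degrees about z from x, all shifted by one unknown angle up to 26 degrees either way: find by touch or sight. Clockwise of a slot, seen from above: ledge 5 mm thick, 22 degrees; then 2.5 mm thick, 36 degrees (notch below); then a stop. Anticlockwise: a stop at once.
- plunger_rest (a point): Tip of the brass plunger at rest, on the neck's axis at z = 22 mm, 10 mm wide. It slides into the neck: 3 N at first, 1 N more per mm; it bears on the inside of the cap's top. Lugs and flange are damaged beyond 200 N of contact force in all (a hard press, or over 3 N m against the stop).
- neck_foot (a point): Foot of the neck (neck z = -20 mm), on the 60 mm wide tube. Cap on the neck, cap origin at neck z: -4 mm lugs resting on the flange; -6 mm in the slots, released; below -13 mm to turn under the ledges (10 N); -16 mm bottomed; -10.5 mm locked in the notches, released. The stop comes 67 degrees clockwise of the slots' middle; turning meets only light friction.
- unit: Radio relay, grey housing on a black foot 190 x 170 mm (x, y), held fast to the bench; sloped panel with the 60 mm wide battery tube, side rails 55 mm high, a rubber aerial 200 mm high at its far left corner (x = 85, y = 50 mm). Origin: underside, under the panel's middle; x points away from the robot.
- dustcap: Grey plain dust cap without lugs, 48 mm wide, 36 mm high, loose; not to be used. Origin: centre of underside.
- tape_green: Green tape roll lying flat, 90 mm wide, 24 mm high, loose. Origin: centre of underside.
- tape_red: Red tape roll lying flat, 60 mm wide, 19 mm high, loose. Origin: centre of underside.
- measure: Tape measure, 70 x 42 x 64 mm, loose. Origin: centre of underside.
- cell0: Battery cell standing up, 33 mm wide, 60 mm high, loose. Origin: centre of underside.
- cell1: A second such battery cell.
- camera: Black compact camera, 100 x 30 x 62 mm, loose. Origin: centre of underside.
Not all that is in view belongs to the job. There is more than one size of the cap; the one meant has the size given above.

How it is judged (in metres and radians):
On the way:
1. the cap is on the neck and pressed down against the spring, deep enough to turn under the ledges (z of cap in the frame of neck below -0.0122 m and distance between cap and neck below 0.02 m), for 0.1 s.
At the end, for the whole second after the job is handed in: The cap is locked and released on the neck: at rest, its lugs up in the notches (cap origin 9 to 11.8 mm below the neck origin along the neck's axis, within 4 mm sideways, axes within 0.1 rad), held down against the spring by the flange alone (z of cap in the frame of neck between -0.0118 and -0.009 m and x of cap in the frame of neck between -0.004 and 0.004 m and y of cap in the frame of neck between -0.004 and 0.004 m and angle between the z axis of cap and the z axis of neck, either way round below 0.1 rad and linear speed of cap below 0.01 m/s); the robot touches nothing.
It fails at once if the neck or relay is loaded beyond 200 N through the cap, pressing or twisting (contact force between cap and unit above 200 N).
It fails at once if a bystander is moved or knocked over by more than 20 mm (distance of any of dustcap, tape_green, tape_red, measure, cell0, cell1, camera from where it was at the start of the episode above 0.02 m).
It also fails if it takes over 45 s, if anything falls off the work surface, if the arm or the gripper's body presses on something with over 40 N, if the wrist force passes 120 N, or if a joint passes its speed limit or range.

ROBOT

A 6-joint arm with a two-finger parallel gripper is mounted at the origin on the work surface. World frame = base frame: x ahead of the robot, y to its left, z up, the work surface at z = 0. Lengths are in m, angles in degrees, forces in N, time in s.
With the tool pointing down it reaches from about 0.35 to 0.875 m from the base axis. Payload 4.2 kg.
Tool frame: the origin (TCP) lies midway between the tips of the shut fingers; the grasp point (between the pads) lies 19 mm behind it (r.grasp_offset is the distance from the TCP to the grasp point, in m); z points along the fingers, y is the direction in which the jaws open and shut (so a half turn about z gives the same grasp; the last joint's range is limited). The gripper opens to 87 mm and grips with 3 to 60 N. Pads are 19 mm wide; open, the fingers measure 117 mm over their backs; the gripper's body (75 mm by 190 mm) begins 51 mm behind the grasp point.
Start: joints at [-59.496, 22.042, 0.453, 0, -68.411, -14.817], TCP at [0.169, -0.602, 0.188] pointing down, gripper open.
Joint ranges: [-179.83, 179.83], [-69.29, 118.12], [-61.27, 80.66], [-181.25, 117.63], [-171.15, -9.14], [-177.46, 177.46]. Speed limits (degrees/s): [159.86, 159.86, 180, 180, 180, 180].

INTERFACE

Orientations are given as a 3x3 rotation matrix whose columns are the frame's x, y, z axes.
In Python, from station import r gives the robot as it stands.
- The arm moves only by the shell command python3 -m crank 'ROWS'. ROWS is JSON, a list of rows, each a list of 3 entries, a list of its own where there are three numbers: the closure, from -1 (fully open) to 1 (shut), so that 0 is half open, then the shift along the tool's x, y, z as a fraction of full scale, then the turn, a rotation vector about the tool's x, y, z as a fraction of full scale. In form: [[fingers, [dx, dy, dz], [wx, wy, wz]], ...]. A call has 1 to 8 rows; each row shifts and turns the commanded pose from where the row before left it, along the tool's axes as they then stand; what a row does not reach is not made up. Full scale, the value 1, is 100 mm for a shift and 45 degrees for a turn. A row lasts 1/10 s, in which the tool goes at most 50 mm and 8.59 degrees, less where a joint would pass 70% of its speed; a pose out of reach is approached as far as the arm can. A call with a number of a shift or a turn outside -1 to 1 is refused whole. A call with a gripper value outside its range is refused whole. The fingers move at their own pace and stop on an object; the grip force is fixed at half the most. Time passes only in rows, so rows that do not move let the fingers close. It gives the time, the measured TCP pose, the force and the opening at its end, in the units of the state.
- r.sense(): the state, without advancing time (a new reading comes with each control period).
- r.capture(name): name is "scene" or "top"; returns a dict with "img" (480x640x3 uint8, blue, green, red), "fx", "fy", "cx", "cy" (pixels), "R" (3x3) and "t" (3): a world point X has camera coordinates R X + t. Camera axes: x right, y down, z forward; pixel columns grow to the right and rows downward; lengths in m; the calibration is good to about 2 mm. A picture is of the moment at which its call begins. There is no depth.
- r.finish_job(): hands the job in, once; it reports no verdict.
The state is a dict: "time_s": time; "joints": joint angles; "joint_velocities": joint speeds; "effort": joint torques, N m; "tcp_pos": TCP position; "ee_rot": TCP orientation; "wrist_force": force on the tool from outside, world axes, zero at the start; "moment": the same for the moment, N m; "gripper_width": opening from 0.0 (shut) to 1.0 (fully open).
Only numpy, scipy, OpenCV 4.12 (cv2) and the standard library are available. Lean on these libraries where they do the work, as an engineer would, in place of code of your own. Each camera call takes 0.05 s, during which the arm holds its last target.

## Working session

There is one attempt and no reset: what is moved stays moved. The work goes in short steps, Python scripts to look and compute and a shell command to move; the robot and the scene stay as the last step left them, time stands still between calls to the robot, and variables do not carry over. Pictures are saved under pics/ and viewed, and the job is handed in when it is done.

```bash
ls; mkdir -p pics; python3 - <<'E'
from station import r
import cv2
for n in("scene","top"):
    c=r.capture(n);cv2.imwrite(f"pics/{n}0.png",c["img"]);print(n,c["fx"],c["cx"],c["cy"],c["R"],c["t"])
s=r.sense();print(s)
E
```

```text
pics
scene 504.64506221748036 318.27942443409506 235.7023409346155 [[-0.4036106   0.91480276  0.01530977]
 [ 0.73082603  0.33241704 -0.59614782]
 [-0.5504469  -0.2294228  -0.80272871]] [ 0.23277266 -0.31417987  1.4332166 ]
top 469.4795580872105 321.54221161868105 229.24676606320398 [[-0.01177843 -0.99978919  0.01681827]
 [-0.99661913  0.01037005 -0.08150321]
 [ 0.08131162 -0.01772139 -0.99653117]] [-0.00448998  0.55333719  1.30732274]
{'time_s': 0.1, 'joints': array([-5.94961724e+01,  2.20871474e+01,  3.89853758e-01, -2.57988796e-02,
       -6.84109730e+01, -1.48177579e+01]), 'joint_velocities': array([-0.00128358, -0.16834548,  0.22885328,  0.07046808, -0.00464529,
       -0.07687052]), 'effort': array([ 3.77874258e-04, -3.91690385e+01,  1.87935644e+01,  4.23187450e+00,
        1.34825357e-02, -7.01839235e-05]), 'tcp_pos': array([ 0.1688535 , -0.60114856,  0.1869748 ]), 'ee_rot': array([[-9.62802373e-01, -2.70205909e-01, -5.98401164e-04],
       [-2.70206560e-01,  9.62800616e-01,  1.84057191e-03],
       [ 7.88076024e-05,  1.93379893e-03, -9.99998127e-01]]), 'wrist_force': array([-0.12097126, -0.29082382,  0.27964119]), 'moment': array([-0.00450174,  0.04412172, -0.00729818]), 'gripper_width': 0.9984413978378446}
```

View pics/scene0.png

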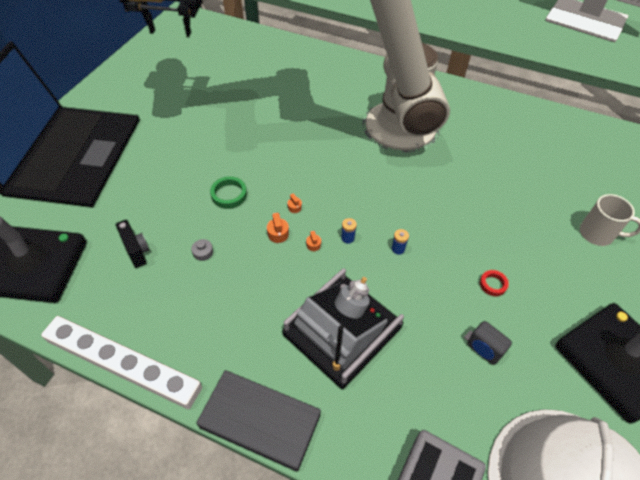

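View pics/top0.png

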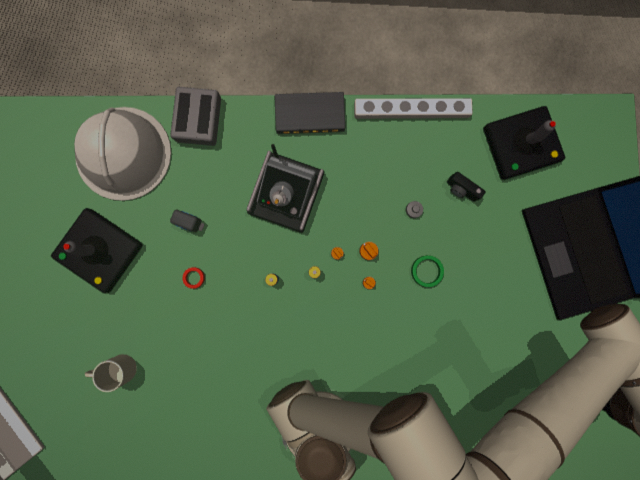

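```bash
python3 - <<'E'
import cv2
a=cv2.imread("pics/scene0.png");b=cv2.imread("pics/top0.png")
def crop(i,x,y,w,h,k,n): cv2.imwrite(f"pics/{n}.png",cv2.resize(i[y:y+h,x:x+w],None,fx=k,fy=k,interpolation=cv2.INTER_CUBIC))
crop(a,255,185,75,70,8,"c1");crop(b,325,235,64,60,10,"c2");crop(a,280,265,130,120,5,"c3");crop(b,240,140,90,96,6,"c4")
E
```

```text
(no output)
```

View pics/c1.png

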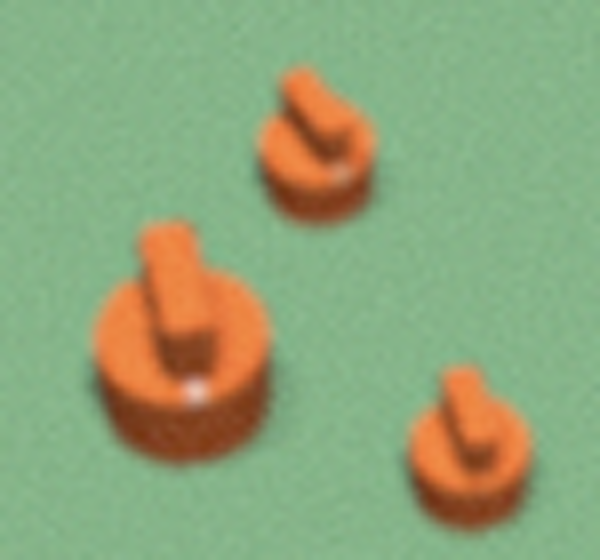

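View pics/c2.png

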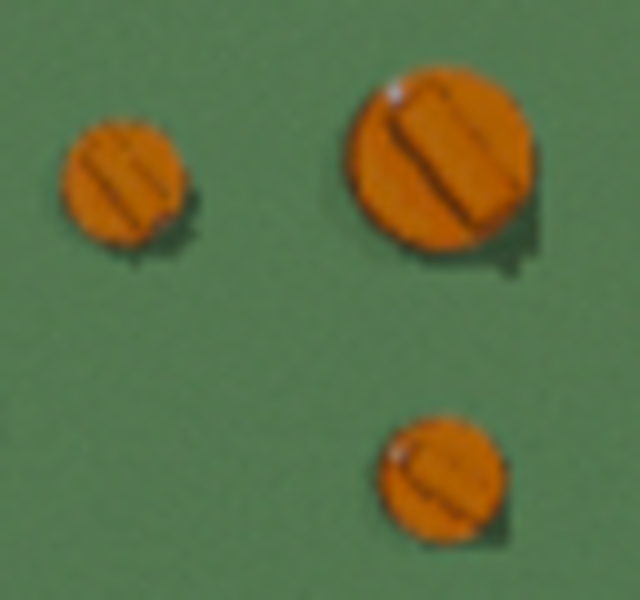

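View pics/c3.png

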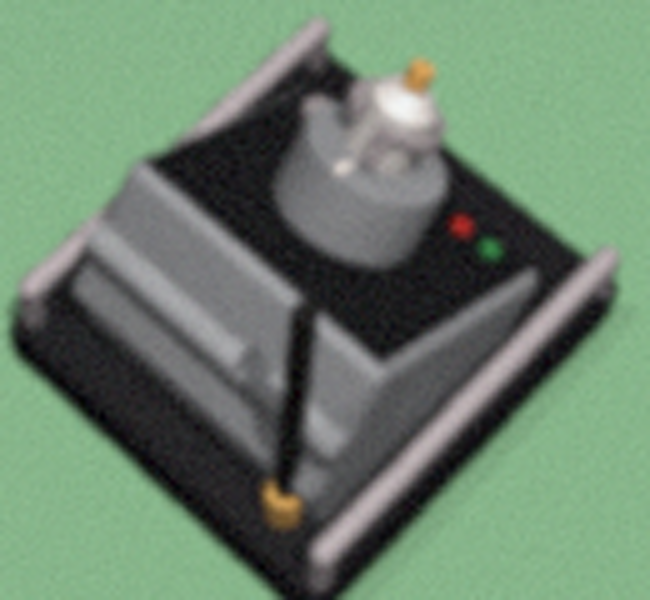

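View pics/c4.png

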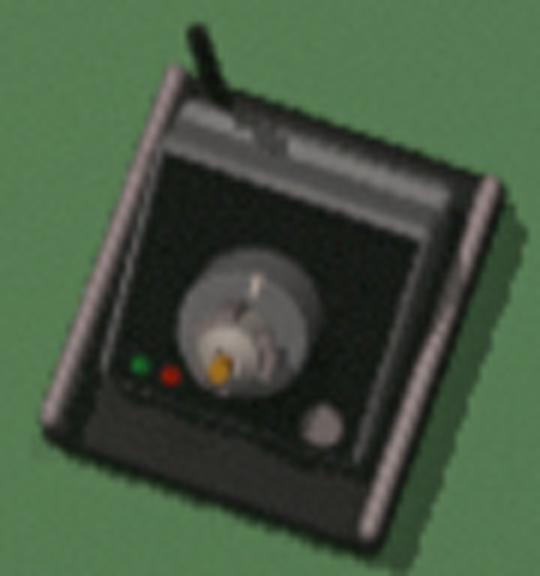

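```bash
python3 - <<'E'
import cv2
a=cv2.imread("pics/scene0.png");b=cv2.imread("pics/top0.png")
def crop(i,x,y,w,h,k,n): cv2.imwrite(f"pics/{n}.png",cv2.convertScaleAbs(cv2.resize(i[y:y+h,x:x+w],None,fx=k,fy=k,interpolation=cv2.INTER_CUBIC),alpha=1.2))
crop(a,330,270,44,52,14,"d1");crop(b,264,176,36,36,16,"d2")
E
```

```text
(no output)
```

View pics/d1.png

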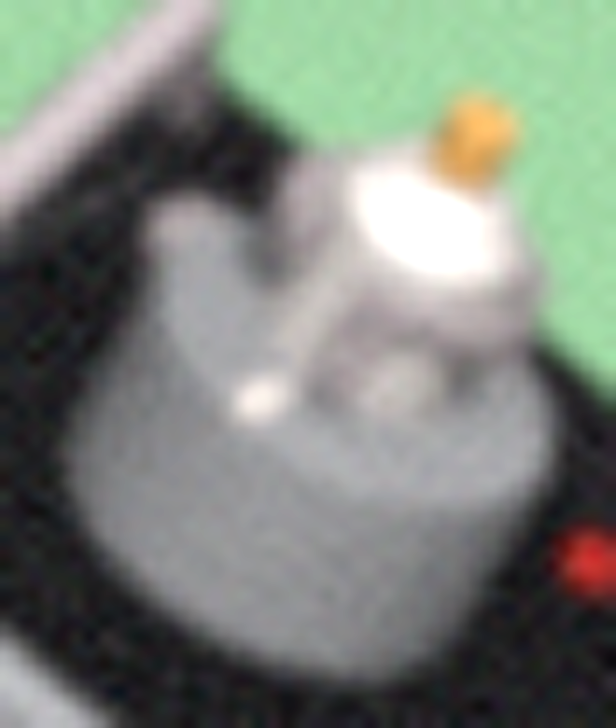

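View pics/d2.png

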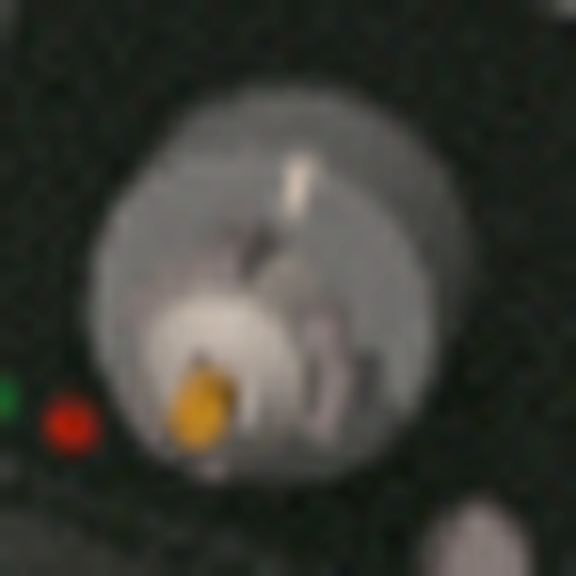

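```bash
cat > h.py <<'E'
import numpy as np,cv2,re
from scipy.optimize import least_squares
A=np.array
C={"scene":dict(f=504.64506221748036,c=A([318.27942443409506,235.7023409346155]),R=A([[-0.4036106,0.91480276,0.01530977],[0.73082603,0.33241704,-0.59614782],[-0.5504469,-0.2294228,-0.80272871]]),t=A([0.23277266,-0.31417987,1.4332166])),
"top":dict(f=469.4795580872105,c=A([321.54221161868105,229.24676606320398]),R=A([[-0.01177843,-0.99978919,0.01681827],[-0.99661913,0.01037005,-0.08150321],[0.08131162,-0.01772139,-0.99653117]]),t=A([-0.00448998,0.55333719,1.30732274]))}
def proj(n,X):
    c=C[n];q=np.atleast_2d(X)@c["R"].T+c["t"];return c["f"]*q[:,:2]/q[:,2:]+c["c"]
def unz(n,p,z):
    c=C[n];d=c["R"].T@np.r_[(A(p)-c["c"])/c["f"],1];o=-c["R"].T@c["t"];return o+d*(z-o[2])/d[2]
def px(p,k,x,y): return (A(p)+.5)/k-.5+A([x,y])
def tri(ps,pt):
    return least_squares(lambda X:np.r_[proj("scene",X)[0]-ps,proj("top",X)[0]-pt],[.5,0,.1]).x
def neckR(yaw):
    c,s=np.cos(yaw),np.sin(yaw);Y=A([[c,-s,0],[s,c,0],[0,0,1]]);a=np.radians(32)
    return Y@A([[np.cos(a),0,-np.sin(a)],[0,1,0],[np.sin(a),0,np.cos(a)]])
def show(n,img,segs,x,y,w,h,k,out,col=(255,0,255)):
    im=cv2.resize(img[y:y+h,x:x+w],None,fx=k,fy=k,interpolation=cv2.INTER_CUBIC)
    for s in segs:
        q=((proj(n,s)-A([x,y])+.5)*k-.5).round().astype(int)
        cv2.polylines(im,[q.reshape(-1,1,2)],False,col,1,cv2.LINE_AA)
    cv2.imwrite(out,im)
def circ(o,R,r,z,a0=0,a1=360):
    t=np.radians(np.linspace(a0,a1,60));return o+np.c_[r*np.cos(t),r*np.sin(t),0*t+z]@R.T
E
python3 - <<'E'
from h import *
for e in [((180,72),(48,425)),((490,185),(368,535))]:
    P=[unz("top",px(p,6,240,140),.055) for p in e];d=P[0]-P[1];print(P,np.degrees(np.arctan2(d[1],d[0])))
P=[unz("scene",px(p,5,280,265),.055) for p in [((318,550)),((608,262))]];d=P[0]-P[1];print(P,np.degrees(np.arctan2(d[1],d[0])))
P=[unz("scene",px(p,5,280,265),.055) for p in [((30,288)),((318,28))]];d=P[0]-P[1];print(P,np.degrees(np.arctan2(d[1],d[0])))
pl=tri(px((480,112),14,330,270),px((200,412),16,264,176));print("pl",pl)
ct=tri(px((183,338),8,255,185),px((442,158),10,325,235));print("cap",ct, unz("scene",px((183,338),8,255,185),.032),unz("top",px((442,158),10,325,235),.032))
E
```

```text
[array([0.76999839, 0.13268251, 0.055     ]), array([0.60498194, 0.1938715 , 0.055     ])] -20.345050101742725
[array([ 0.71542313, -0.01117798,  0.055     ]), array([0.55258105, 0.04690023, 0.055     ])] -19.628955264463908
[array([0.76672273, 0.13345481, 0.055     ]), array([0.60877808, 0.19451619, 0.055     ])] -21.136495970245825
[array([ 0.71398886, -0.01104834,  0.055     ]), array([0.55382707, 0.04692295, 0.055     ])] -19.89795335569745
pl [0.61526022 0.10746888 0.15580292]
cap [ 0.49153948 -0.14197915  0.03104414] [ 0.49209214 -0.14130333  0.032     ] [ 0.49167426 -0.14229578  0.032     ]
```

```bash
cat > ov.py <<'E'
from h import *
import sys
yaw=np.radians(float(sys.argv[1]));o=A(eval(sys.argv[2]));sh=float(sys.argv[3]);tag=sys.argv[4]
R=neckR(yaw);segs=[circ(o,R,5,.022*0+22e-3) if 0 else circ(o,R,.005,.022),circ(o,R,.008,.012),circ(o,R,.0145,.0),circ(o,R,.030,-.020)]
for k in (0,120,240):
    segs.append(circ(o,R,.020,0,k+sh+20,k+sh+100))
    for s in(20,-20):
        a=np.radians(k+sh+s);segs.append(A([o+R@A([q*np.cos(a),q*np.sin(a),0]) for q in(.0145,.020)]))
segs.append(A([o+R@A([.02,0,-.02]),o+R@A([.03,0,-.02])]))
show("scene",cv2.imread("pics/scene0.png"),segs,330,270,44,44,14,f"pics/{tag}s.png")
show("top",cv2.imread("pics/top0.png"),segs,264,176,36,36,16,f"pics/{tag}t.png")
a=cv2.imread(f"pics/{tag}s.png");b=cv2.imread(f"pics/{tag}t.png");b=cv2.resize(b,None,fx=.68,fy=.68);a=cv2.resize(a,None,fx=.64,fy=.64)
cv2.imwrite(f"pics/{tag}.png",np.hstack([a[:390],b[:390]]))
E
python3 - <<'E'
from h import *
pl=A([0.61526022,0.10746888,0.15580292]);print(repr(pl-.022*neckR(np.radians(-20))[:,2]),neckR(np.radians(-20)))
E
python3 ov.py -20 "[0.62622,0.10348,0.13715]" 0 e1
```

```text
array([0.62621537, 0.10348153, 0.13714586]) [[ 0.79690454  0.34202014 -0.49796122]
 [-0.29004953  0.93969262  0.18124306]
 [ 0.52991926  0.          0.8480481 ]]
```

View pics/e1.png

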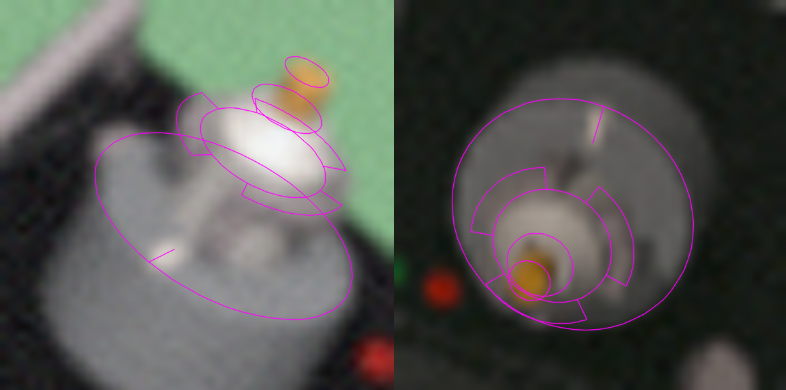

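```bash
python3 - <<'E'
from h import *
o=A([0.62622,0.10348,0.13715]);R=neckR(np.radians(-20))
out=[]
for n in("scene","top"):
    im=cv2.imread(f"pics/{n}0.png")
    g=np.linspace(.030,-.030,390)
    X,Y=np.meshgrid(g,g,indexing="ij") # up=+x, left=+y
    P=o+np.c_[X.ravel(),Y.ravel(),0*X.ravel()]@R.T
    q=proj(n,P).astype(np.float32).reshape(390,390,2)
    w=cv2.remap(im,q[...,0],q[...,1],cv2.INTER_CUBIC)
    w=cv2.convertScaleAbs(w,alpha=1.6 if n=="top" else 1.2)
    for rr in(.0145,.020): cv2.circle(w,(195,195),int(rr*6500),(255,0,255),1)
    for a in range(0,360,30):
        t=np.radians(a);d=A([-np.sin(t),-np.cos(t)]);
        cv2.line(w,tuple((195+d*160).astype(int).tolist()),tuple((195+d*(180 if a else 195)).astype(int).tolist()),(0,255,255),1)
    out.append(w)
cv2.imwrite("pics/f1.png",np.hstack(out))
E
```

```text
(no output)
```

View pics/f1.png

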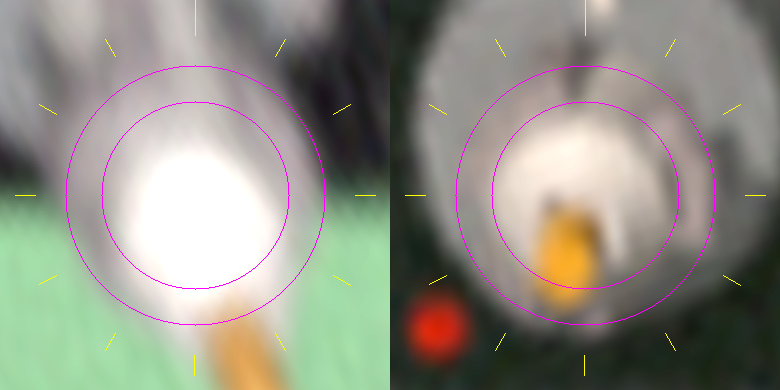

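```bash
cat > ov2.py <<'E'
from h import *
yaw=np.radians(-20);o=A([0.62622,0.10348,0.13715]);R=neckR(yaw);rows=[]
for n,x,y,w,h,k in(("scene",340,274,32,30,8),("top",266,184,30,30,8)):
    ims=[]
    for sh in(None,-22,-14,-6):
        segs=[]
        if sh is not None:
          for kk in(0,120,240):
            segs.append(circ(o,R,.020,0,kk+sh+20,kk+sh+100));segs.append(circ(o,R,.020,-.005,kk+sh+20,kk+sh+42));segs.append(circ(o,R,.020,-.0025,kk+sh+42,kk+sh+100))
            for s in(20,-20):
                a=np.radians(kk+sh+s);segs.append(A([o+R@A([q*np.cos(a),q*np.sin(a),z]) for q,z in((.0145,0),(.020,0),(.02,-.005))]))
        im=cv2.convertScaleAbs(cv2.imread(f"pics/{n}0.png"),alpha=1.0 if n=="scene" else 1.5)
        show(n,im,segs,x,y,w,h,k,"pics/t.png");ims.append(cv2.resize(cv2.imread("pics/t.png"),(200,200)))
    rows.append(np.hstack(ims))
cv2.imwrite("pics/g1.png",np.vstack(rows))
E
python3 ov2.py
```

```text
(no output)
```

View pics/g1.png

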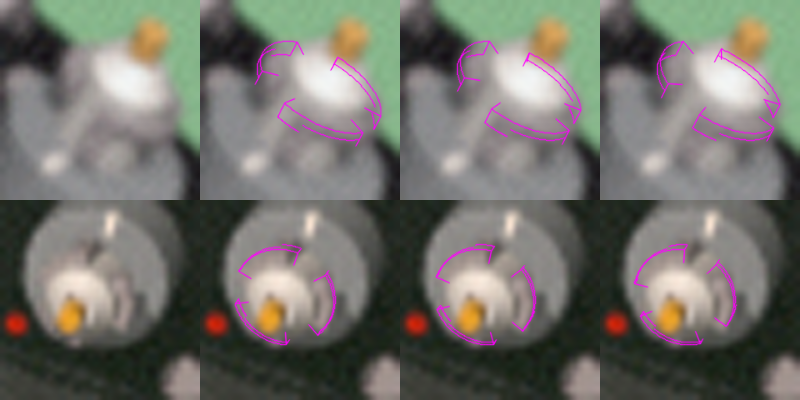

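```bash
python3 - <<'E'
from h import *
for e,z in [(((395,120),(478,228)),.045),(((440,85),(520,185)),.06)]:
    P=[unz("top",px(p,10,325,235),z) for p in e];d=P[0]-P[1];print(np.degrees(np.arctan2(d[1],d[0])))
d=unz("top",px((396,92),10,325,235),.032)-A([.4918,-.142,.032]);print(d,np.degrees(np.arctan2(d[1],d[0])))
d=unz("scene",px((195,392),8,255,185),.032)-A([.4918,-.142,.032]);print(d,np.degrees(np.arctan2(d[1],d[0])))
def cap(o,yaw):
    c,s=np.cos(yaw),np.sin(yaw);R=A([[c,-s,0],[s,c,0],[0,0,1]])
    b=[circ(o,R,.0255,z) for z in(0,.032)]
    for z in(.032,.06): b.append(o+A([[x,y,z] for x,y in((.02,.008),(-.02,.008),(-.02,-.008),(.02,-.008),(.02,.008))])@R.T)
    return b
s=cap(A([.4918,-.142,0]),np.radians(37))
show("scene",cv2.imread("pics/scene0.png"),s,262,208,36,36,10,"pics/t1.png")
show("top",cv2.imread("pics/top0.png"),s,351,233,36,36,10,"pics/t2.png")
cv2.imwrite("pics/i1.png",np.hstack([cv2.imread("pics/t1.png"),cv2.imread("pics/t2.png")]))
E
```

```text
36.654032491601406
37.742742271860074
[1.85554911e-02 1.22824409e-02 2.77555756e-17] 33.50178053213007
[1.63561097e-02 1.25683207e-02 2.77555756e-17] 37.53930543403272
```

View pics/i1.png

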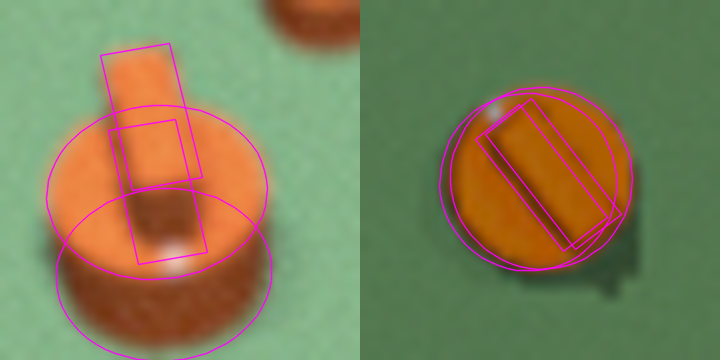

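```bash
cat > go.py <<'E'
from h import *
from scipy.spatial.transform import Rotation as Ro
from station import r
def capR(yaw):
    y=np.radians(yaw);c,s=np.cos(y),np.sin(y);return A([[c,-s,0],[s,c,0],[0,0,1]])
F=np.diag([-1.,1,-1]) # tool = cap@F
def rel(pos,Rt):
    s=r.sense();R=s["ee_rot"];d=R.T@(A(pos)-s["tcp_pos"]);w=Ro.from_matrix(R.T@Rt).as_rotvec(degrees=True)
    print("shift/100mm",(d*10).round(4),"turn/45",(w/45).round(4),"| mm",(d*1e3).round(1),"deg",w.round(2))
def st():
    s=r.sense();print("t",round(s["time_s"],2),"tcp",(s["tcp_pos"]*1e3).round(1),"j",s["joints"].round(1),"F",s["wrist_force"].round(1),"M",s["moment"].round(2),"g",round(s["gripper_width"],3));return s
oN=A([0.62622,0.10348,0.13715]);RN=neckR(np.radians(-20))
def Rz(a): return capR(a)
def neckT(zc,phi,dx=0,dy=0,tcpz=.0335):
    """TCP pose for cap origin at neck z zc, cap x at neck angle phi; tcpz=TCP height in cap frame"""
    return oN+RN@A([dx,dy,zc+tcpz]),RN@Rz(phi)@F
E
python3 - <<'E'
from go import *
st();rel([.4915,-.143,.16],capR(36.5)@F)
E
```

```text
t 0.1 tcp [ 168.9 -601.1  187. ] j [-59.5  22.1   0.4  -0.  -68.4 -14.8] F [-0.1 -0.3  0.3] M [-0.    0.04 -0.01] g 0.998
shift/100mm [-4.3444  3.5387  0.2762] turn/45 [ 2.500e-03  3.000e-04 -4.627e-01] | mm [-434.4  353.9   27.6] deg [ 1.100e-01  2.000e-02 -2.082e+01]
```

```bash
python3 -m crank '[[-1,[-0.38,0.31,0],[0,0,0]],[-1,[-0.38,0.31,0],[0,0,0]],[-1,[-0.38,0.31,0],[0,0,0]],[-1,[-0.38,0.31,0],[0,0,0]],[-1,[-0.38,0.31,0],[0,0,0]],[-1,[-0.38,0.31,0],[0,0,0]],[-1,[-0.38,0.31,0],[0,0,0]],[-1,[-0.38,0.31,0],[0,0,0]]]'; python3 - <<'E'
from go import *
st();rel([.4915,-.143,.16],capR(36.5)@F)
E
```

```text
time_s: 0.9
tcp_pos: [0.3951, -0.2788, 0.1878]
ee_rot: [[-0.963, -0.27, -0.0], [-0.27, 0.963, 0.0], [0.0, 0.0, -1.0]]
wrist_force: [1.0, -0.8, -0.1]
gripper_width: 0.997
t 0.9 tcp [ 395.1 -278.8  187.8] j [-15.9   8.2 -18.7  -0.  -63.1 -58.4] F [ 1.  -0.8 -0.1] M [-0.07 -0.12 -0.03] g 0.997
shift/100mm [-1.2948  1.0469  0.2784] turn/45 [ 3.000e-04 -1.000e-04 -4.626e-01] | mm [-129.5  104.7   27.8] deg [ 1.000e-02 -0.000e+00 -2.082e+01]
```

```bash
python3 -m crank '[[-1,[-0.38,0.31,0],[0,0,0]],[-1,[-0.38,0.31,0],[0,0,0]],[-1,[-0.35,0.28,0.1],[0,0,0]],[-1,[-0.185,0.147,0.17],[0,0,0]],[-1,[0,0,0],[0,0,-0.16]],[-1,[0,0,0],[0,0,-0.16]],[-1,[0,0,0],[0,0,-0.143]],[-1,[0,0,0],[0,0,0]]]'; python3 - <<'E'
from go import *
st();rel([.4915,-.143,.034],capR(36.5)@F)
for n in("scene","top"): cv2.imwrite(f"pics/{n}1.png",r.capture(n)["img"])
E
```

```text
time_s: 1.7
tcp_pos: [0.4907, -0.1447, 0.1605]
ee_rot: [[-0.804, -0.595, -0.001], [-0.595, 0.804, 0.0], [0.001, 0.001, -1.0]]
wrist_force: [-0.0, 0.2, 0.1]
gripper_width: 1.001
t 1.7 tcp [ 490.7 -144.7  160.5] j [  1.8  12.4 -17.6  -0.  -60.1 -55.2] F [-0.   0.2  0.1] M [0.01 0.02 0.03] g 1.001
shift/100mm [-0.0172  0.0082  1.2651] turn/45 [ 0.0009 -0.0009  0.0005] | mm [ -1.7   0.8 126.5] deg [ 0.04 -0.04  0.02]
```

View pics/scene1.png

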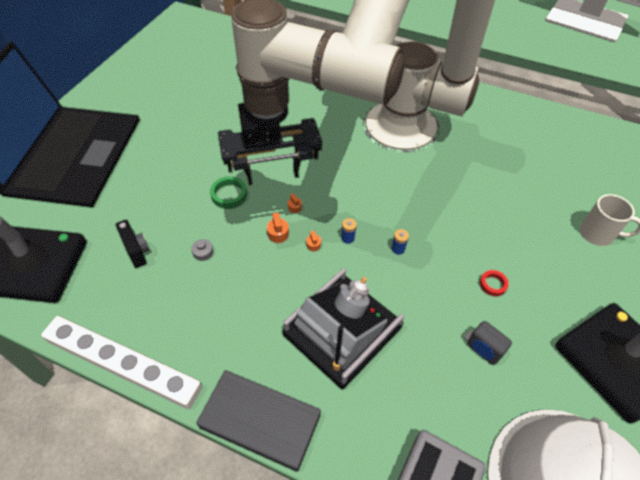

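```bash
python3 -m crank '[[-1,[-0.017,0.008,0.35],[0,0,0]],[-1,[0,0,0.4],[0,0,0]],[-1,[0,0,0.3],[0,0,0]],[-1,[0,0,0.15],[0,0,0]],[-1,[0,0,0.06],[0,0,0]],[-1,[0,0,0],[0,0,0]]]'; python3 - <<'E'
from go import *
st();rel([.4915,-.143,.034],capR(36.5)@F)
E
```

```text
time_s: 2.4
tcp_pos: [0.4916, -0.1434, 0.0345]
ee_rot: [[-0.804, -0.594, -0.001], [-0.594, 0.804, -0.0], [0.001, 0.001, -1.0]]
wrist_force: [0.6, 0.9, -0.2]
gripper_width: 0.998
t 2.4 tcp [ 491.6 -143.4   34.5] j [  1.9  21.1 -26.6   0.  -42.3 -55.5] F [ 0.6  0.9 -0.2] M [-0.03 -0.01 -0.05] g 0.998
shift/100mm [-0.0017  0.0036  0.0045] turn/45 [ 0.001  -0.0015 -0.001 ] | mm [-0.2  0.4  0.5] deg [ 0.04 -0.07 -0.04]
```

```bash
python3 -m crank '[[1,[0,0,0],[0,0,0]],[1,[0,0,0],[0,0,0]],[1,[0,0,0],[0,0,0]],[1,[0,0,0],[0,0,0]],[1,[0,0,0],[0,0,0]],[1,[0,0,0],[0,0,0]]]'; python3 - <<'E'
from go import *
st()
E
```

```text
time_s: 3.0
tcp_pos: [0.4919, -0.1433, 0.0351]
ee_rot: [[-0.804, -0.595, 0.0], [-0.595, 0.804, 0.0], [-0.0, -0.0, -1.0]]
wrist_force: [-0.3, -0.1, 1.2]
gripper_width: 0.542
t 3.0 tcp [ 491.9 -143.3   35.1] j [  1.9  21.  -26.6  -0.  -42.3 -55.4] F [-0.3 -0.1  1.2] M [ 0.04  0.04 -0.01] g 0.542
```

```bash
python3 -m crank '[[1,[0,0,0],[0,0,0]],[1,[0,0,0],[0,0,0]],[1,[0,0,0],[0,0,0]],[1,[0,0,0],[0,0,0]],[1,[0,0,0],[0,0,0]],[1,[0,0,0],[0,0,0]],[1,[0,0,0],[0,0,0]]]'; python3 - <<'E'
from go import *
st()
E
```

```text
time_s: 3.7
tcp_pos: [0.4919, -0.1433, 0.035]
ee_rot: [[-0.804, -0.595, 0.0], [-0.595, 0.804, 0.0], [-0.0, -0.0, -1.0]]
wrist_force: [-0.6, -0.6, 0.6]
gripper_width: 0.014
t 3.7 tcp [ 491.9 -143.3   35. ] j [  1.9  21.  -26.6  -0.  -42.3 -55.4] F [-0.6 -0.6  0.6] M [ 0.03 -0.    0.07] g 0.014
```

```bash
python3 - <<'E'
from go import *
a=[]
for n in("scene","top"):
    i=r.capture(n)["img"];cv2.imwrite(f"pics/{n}2.png",i)
a=cv2.imread("pics/scene2.png")[170:270,215:345];b=cv2.imread("pics/top2.png")[190:310,310:430]
cv2.imwrite("pics/k1.png",np.hstack([cv2.resize(a,(520,400)),cv2.resize(b,(400,400))[:,120:]]))
cv2.imwrite("pics/k1.png",cv2.resize(a,(780,600)));cv2.imwrite("pics/k2.png",cv2.resize(b,(600,600)))
st()
E
```

```text
t 3.8 tcp [ 491.9 -143.3   35. ] j [  1.9  21.  -26.6  -0.  -42.3 -55.4] F [ 0.6 -0.1 -0.2] M [ 0.07 -0.01  0.02] g 0.003
```

View pics/k1.png

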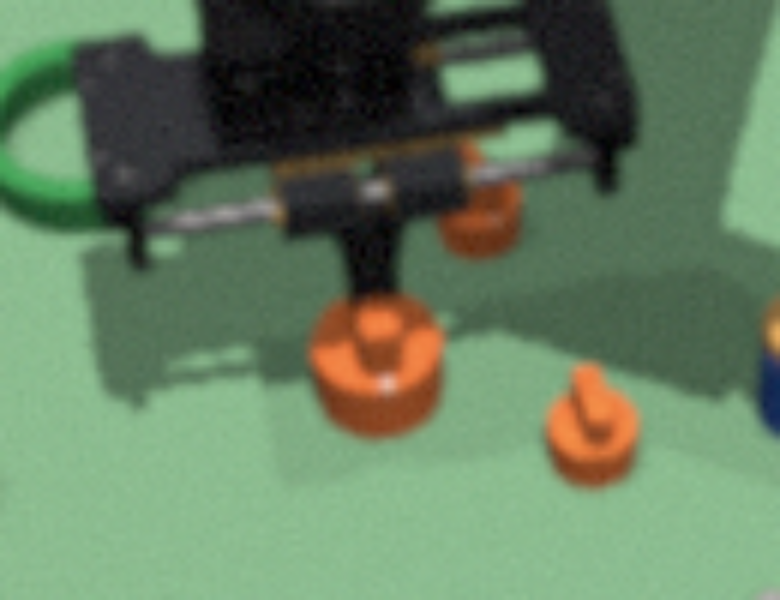

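View pics/k2.png

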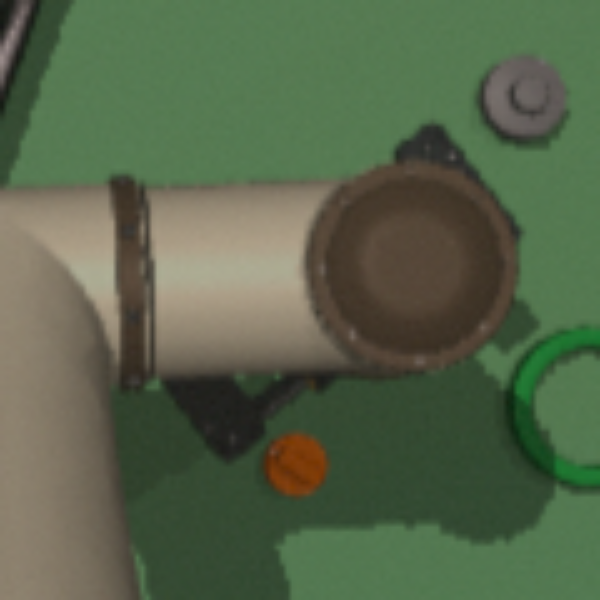

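```bash
python3 - <<'E'
from go import *
s=r.sense();print(proj("scene",s["tcp_pos"]),proj("scene",[.4915,-.143,.032]),proj("top",s["tcp_pos"]))
c=r.capture("scene");print(c["R"]-C["scene"]["R"],c["t"]-C["scene"]["t"])
print(unz("scene",[276.7,219],.035), s["tcp_pos"])
E
```

```text
[[276.65854312 225.68911593]] [[276.89599249 226.38793852]] [[369.21471646 250.23528881]]
[[-4.86885121e-09  4.18445834e-10  3.61663089e-09]
 [ 7.01379066e-10 -1.42610279e-09 -1.69779646e-09]
 [-2.51346477e-09 -1.82351650e-09 -2.27880015e-09]] [-3.53884264e-09  2.63405336e-09 -1.01091624e-09]
[ 0.47419563 -0.15200867  0.035     ] [ 0.49187643 -0.14325807  0.03495109]
```

```bash
python3 - <<'E'
from go import *
for z in (.1605,.175,.1855): print(z,proj("scene",[.4907,-.1447,z]))
for z in (.035,.05,.06,.07): print(z,proj("scene",[.4919,-.1433,z]))
a=cv2.imread("pics/scene1.png")[110:215,205:335];cv2.imwrite("pics/k3.png",cv2.resize(a,(780,630)[:2],interpolation=cv2.INTER_CUBIC)[:600])
a=cv2.imread("pics/scene2.png")[190:250,250:310];cv2.imwrite("pics/k4.png",cv2.resize(a,(600,600),interpolation=cv2.INTER_CUBIC)[:600])
E
```

```text
0.1605 [[273.27675433 188.73672457]]
0.175 [[272.88674488 184.08742196]]
0.1855 [[272.59891307 180.65617904]]
0.035 [[276.63665109 225.67756387]]
0.05 [[276.3029162  221.66666787]]
0.06 [[276.07653409 218.9459601 ]]
0.07 [[275.84696143 216.18690769]]
```

View pics/k3.png

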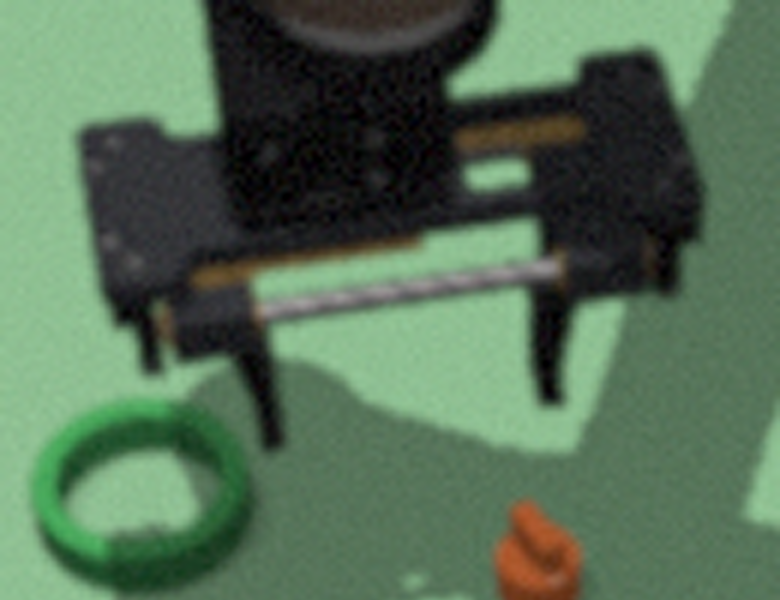

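View pics/k4.png

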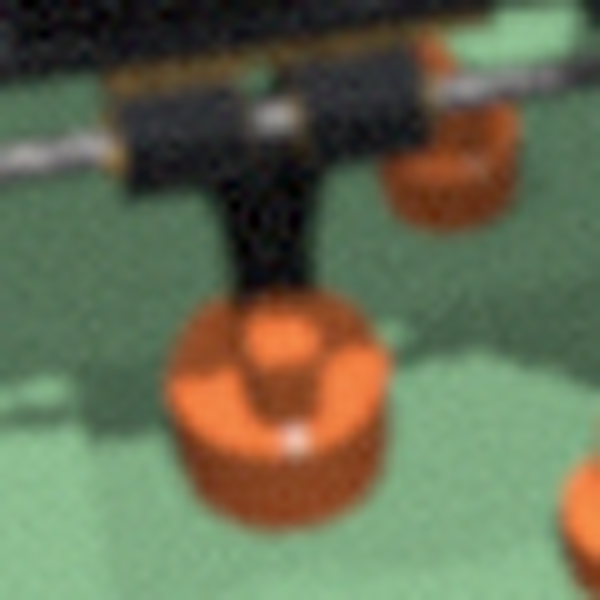

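```bash
python3 -m crank '[[-1,[0,0,0],[0,0,0]],[-1,[0,0,0],[0,0,0]],[-1,[0,0,0],[0,0,0]],[-1,[0,0,0],[0,0,0]],[-1,[0,0,0],[0,0,0]],[-1,[0,0,0],[0,0,0]],[-1,[0,0,0],[0,0,0]],[-1,[0,0,0],[0,0,0]]]';python3 -m crank '[[-1,[0,0,0],[0,0,0]],[-1,[0,0,0],[0,0,0]],[-1,[0,0,0.1],[0,0,0]],[-1,[0,0,0.1],[0,0,0]],[-1,[0,0,0],[0,0,0]]]'; python3 - <<'E'
from go import *
st()
cv2.imwrite("pics/scene3.png",r.capture("scene")["img"])
a=cv2.imread("pics/scene3.png")[170:260,225:325];cv2.imwrite("pics/k5.png",cv2.resize(a,(667,600),interpolation=cv2.INTER_CUBIC)[:600])
E
```

```text
time_s: 4.65
tcp_pos: [0.4919, -0.1433, 0.035]
ee_rot: [[-0.804, -0.595, -0.0], [-0.595, 0.804, -0.0], [0.0, 0.0, -1.0]]
wrist_force: [-0.2, -0.4, -0.6]
gripper_width: 0.655
time_s: 5.15
tcp_pos: [0.4902, -0.1432, 0.0129]
ee_rot: [[-0.804, -0.595, -0.004], [-0.595, 0.804, 0.0], [0.003, 0.003, -1.0]]
wrist_force: [0.3, -0.1, 0.7]
gripper_width: 0.987
t 5.15 tcp [ 490.2 -143.2   12.9] j [  1.9  22.9 -27.9  -0.  -39.4 -55.4] F [ 0.3 -0.1  0.7] M [ 0.03  0.1  -0.07] g 0.987
```

View pics/k5.png

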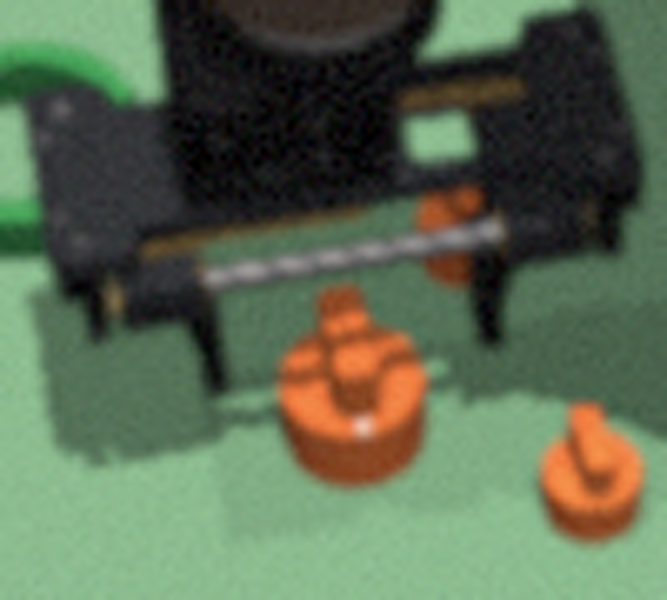

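```bash
python3 -m crank '[[1,[0,0,0.02],[0,0,0]],[1,[0,0,0],[0,0,0]],[1,[0,0,0],[0,0,0]],[1,[0,0,0],[0,0,0]],[1,[0,0,0],[0,0,0]],[1,[0,0,0],[0,0,0]],[1,[0,0,0],[0,0,0]],[1,[0,0,0],[0,0,0]]]'
python3 -m crank '[[1,[0,0,0],[0,0,0]],[1,[0,0,0],[0,0,0]],[1,[0,0,0],[0,0,0]],[1,[0,0,0],[0,0,0]]]'; python3 - <<'E'
from go import *
st()
cv2.imwrite("pics/scene3.png",r.capture("scene")["img"])
a=cv2.imread("pics/scene3.png")[170:260,225:325];cv2.imwrite("pics/k6.png",cv2.resize(a,(667,600),interpolation=cv2.INTER_CUBIC)[:600])
E
```

```text
time_s: 6.0
tcp_pos: [0.4919, -0.1433, 0.013]
ee_rot: [[-0.804, -0.595, 0.0], [-0.595, 0.804, 0.0], [-0.0, -0.0, -1.0]]
wrist_force: [0.0, 0.8, -0.3]
gripper_width: 0.363
time_s: 6.4
tcp_pos: [0.4919, -0.1433, 0.0129]
ee_rot: [[-0.804, -0.595, -0.0], [-0.595, 0.804, 0.0], [0.0, 0.0, -1.0]]
wrist_force: [0.1, -0.0, 0.1]
gripper_width: 0.183
t 6.4 tcp [ 491.9 -143.3   12.9] j [  1.9  22.9 -27.9  -0.  -39.2 -55.4] F [ 0.1 -0.   0.1] M [0.01 0.05 0.04] g 0.183
```

View pics/k6.png

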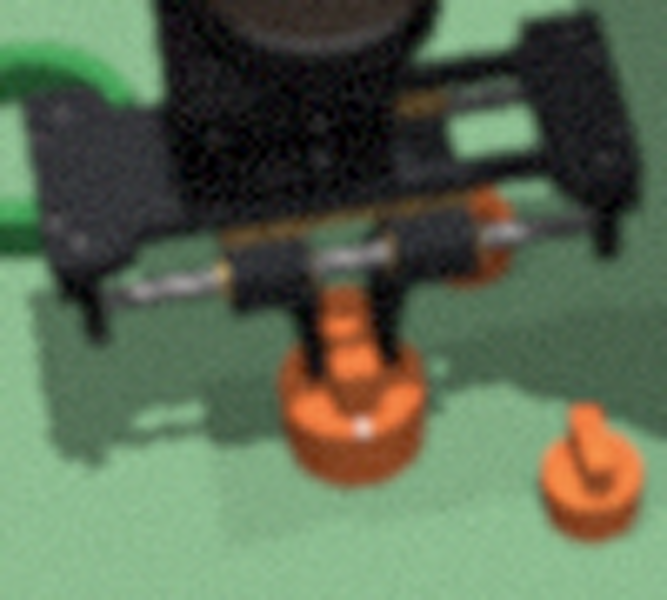

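```bash
python3 -m crank '[[1,[0,0,-0.1],[0,0,0]],[1,[0,0,-0.3],[0,0,0]],[1,[0,0,-0.5],[0,0,0]],[1,[0,0,-0.5],[0,0,0]],[1,[0,0,-0.4],[0,0,0]],[1,[0,0,0],[0,0,0]]]'; python3 - <<'E'
from go import *
st()
rel(*neckT(.06,108,tcpz=.0129)); print(neckT(.06,108,tcpz=.0129)[0])
E
```

```text
time_s: 7.05
tcp_pos: [0.4959, -0.1439, 0.2005]
ee_rot: [[-0.803, -0.596, 0.015], [-0.596, 0.803, -0.002], [-0.011, -0.01, -1.0]]
wrist_force: [0.3, 0.0, -1.3]
gripper_width: 0.176
t 7.05 tcp [ 495.9 -143.9  200.5] j [  1.9  10.4 -14.1   0.1 -64.6 -55.4] F [ 0.3  0.  -1.3] M [ 0.05 -0.08 -0.01] g 0.176
shift/100mm [-2.3079  1.5321  0.0245] turn/45 [ 0.7102 -0.0917 -1.1147] | mm [-230.8  153.2    2.5] deg [ 31.96  -4.13 -50.16]
[0.58991863 0.11669262 0.19897271]
```

```bash
python3 -m crank '[[1,[-0.385,0.255,-0.07],[0,0,0]],[1,[-0.385,0.255,-0.07],[0,0,0]],[1,[-0.385,0.255,-0.07],[0,0,0]],[1,[-0.385,0.255,-0.07],[0,0,0]],[1,[-0.385,0.255,-0.07],[0,0,0]],[1,[-0.3,0.2,0],[0,0,0]],[1,[0,0,0],[0,0,0]]]'; python3 -m crank '[[1,[0,0,0],[0.1,-0.013,-0.157]],[1,[0,0,0],[0.1,-0.013,-0.157]],[1,[0,0,0],[0.1,-0.013,-0.157]],[1,[0,0,0],[0.1,-0.013,-0.157]],[1,[0,0,0],[0.1,-0.013,-0.157]],[1,[0,0,0],[0.1,-0.013,-0.157]],[1,[0,0,0],[0.1,-0.013,-0.157]],[1,[0,0,0],[0,0,0]]]';python3 - <<'E'
from go import *
st()
rel(*neckT(.06,108,tcpz=.0129)); print(neckT(.06,108,tcpz=.0129)[0])
for n in("scene","top"): cv2.imwrite(f"pics/{n}4.png",r.capture(n)["img"])
E
```

```text
time_s: 7.75
tcp_pos: [0.5836, 0.1115, 0.2269]
ee_rot: [[-0.801, -0.599, -0.001], [-0.599, 0.801, 0.0], [0.0, 0.001, -1.0]]
wrist_force: [-0.7, -1.4, -1.3]
gripper_width: 0.185
time_s: 8.55
tcp_pos: [0.5784, 0.1038, 0.2244]
ee_rot: [[-0.088, -0.877, 0.473], [-0.983, -0.002, -0.186], [0.164, -0.481, -0.861]]
wrist_force: [-0.7, -0.7, -1.7]
gripper_width: 0.179
t 8.55 tcp [578.4 103.8 224.4] j [ 36.7   5.  -37.7  43.8 -38.6 -72.3] F [-0.7 -0.7 -1.7] M [ 0.33  1.27 -0.06] g 0.179
shift/100mm [-0.178  0.021  0.25 ] turn/45 [ 0.0361 -0.0056 -0.0098] | mm [-17.8   2.1  25. ] deg [ 1.62 -0.25 -0.44]
[0.58991863 0.11669262 0.19897271]
```

View pics/scene4.png

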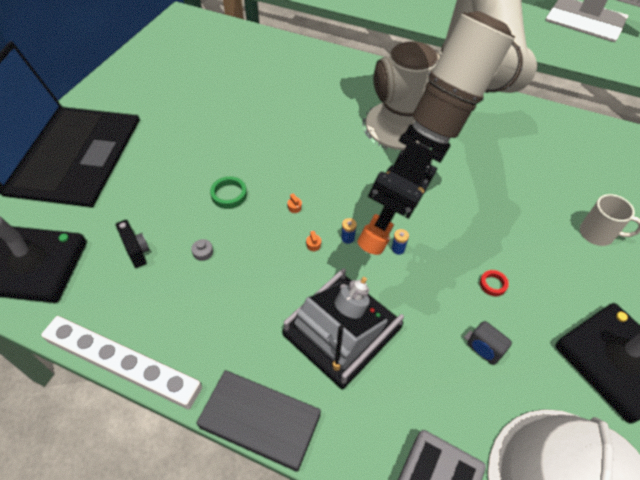

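View pics/top4.png

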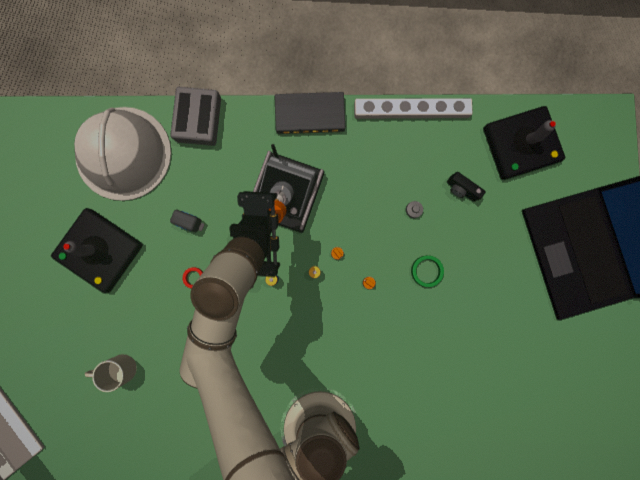

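```bash
cat > capov.py <<'E'
from go import *
import sys
def capsegs(o,R):
    b=[circ(o,R,.0255,z) for z in(0,.032)]
    for z in(.032,.06): b.append(o+A([[x,y,z] for x,y in((.02,.008),(-.02,.008),(-.02,-.008),(.02,-.008),(.02,.008))])@R.T)
    return b
def hyp(B,d=.0129):
    s=r.sense();T=s["ee_rot"];p=s["tcp_pos"]
    return (p+A([0,0,.025])+T[:,2]*(d+.025) if B else p+T[:,2]*d), T@F
if __name__=="__main__":
    tag=sys.argv[1];rows=[]
    for n in("scene","top"):
        im=cv2.imread(f"pics/{n}{tag}.png");ims=[]
        for B in(None,0,1):
            o,R=hyp(B or 0);c=proj(n,o)[0].astype(int)-20
            show(n,cv2.convertScaleAbs(im,alpha=1.0 if n=="scene" else 1.5),capsegs(o,R) if B is not None else [],c[0],c[1],44,44,6,"pics/t.png");ims.append(cv2.imread("pics/t.png"))
        rows.append(np.hstack(ims))
    cv2.imwrite(f"pics/ov{tag}.png",np.vstack(rows))
E
python3 capov.py 4
```

```text
(no output)
```

View pics/ov4.png

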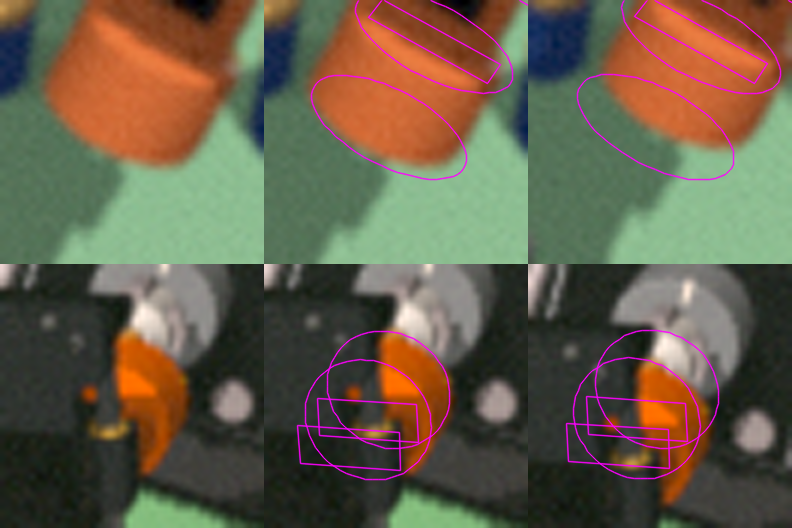

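```bash
python3 -m crank '[[1,[-0.178,0.021,0],[0,0,0]],[1,[0,0,0],[0.036,-0.006,-0.01]],[1,[0,0,0.2],[0,0,0]],[1,[0,0,0],[0,0,0]],[1,[0,0,0],[0,0,0]]]';python3 - <<'E'
from go import *
st()
rel(*neckT(.035,108,tcpz=.0129))
E
```

```text
time_s: 9.15
tcp_pos: [0.594, 0.1217, 0.208]
ee_rot: [[-0.082, -0.86, 0.503], [-0.984, -0.009, -0.177], [0.157, -0.51, -0.846]]
wrist_force: [0.9, 0.6, -0.4]
gripper_width: 0.179
t 9.15 tcp [594.  121.7 208. ] j [ 35.9   7.2 -40.   51.2 -34.2 -79.4] F [ 0.9  0.6 -0.4] M [ 0.47  1.23 -0.  ] g 0.179
shift/100mm [0.0398 0.0828 0.3149] turn/45 [-0.0075  0.006  -0.0081] | mm [ 4.   8.3 31.5] deg [-0.34  0.27 -0.36]
```

```bash
python3 -m crank '[[1,[0.04,0.083,0],[-0.008,0.006,-0.008]],[1,[0,0,0.2],[0,0,0]],[1,[0,0,0.1],[0,0,0]],[1,[0,0,0],[0,0,0]],[1,[0,0,0],[0,0,0]],[1,[0,0,0],[0,0,0]]]';python3 - <<'E'
from go import *
st()
rel(*neckT(.035,108,tcpz=.0129))
for n in("scene","top"): cv2.imwrite(f"pics/{n}5.png",r.capture(n)["img"])
E
sed -i 's/-20$/-20/; s/astype(int)-20/astype(int)-18/; s/44,44,6/40,44,6/' capov.py; python3 capov.py 5
```

```text
time_s: 9.75
tcp_pos: [0.6004, 0.1127, 0.1793]
ee_rot: [[-0.077, -0.863, 0.499], [-0.984, -0.017, -0.18], [0.164, -0.504, -0.848]]
wrist_force: [-1.1, -0.5, -1.3]
gripper_width: 0.179
t 9.75 tcp [600.4 112.7 179.3] j [ 32.6   9.2 -42.9  57.7 -29.9 -83.7] F [-1.1 -0.5 -1.3] M [ 0.42  1.22 -0.02] g 0.179
shift/100mm [ 0.0011 -0.0088  0.0236] turn/45 [-0.0011  0.0017  0.0025] | mm [ 0.1 -0.9  2.4] deg [-0.05  0.07  0.11]
```

View pics/ov5.png

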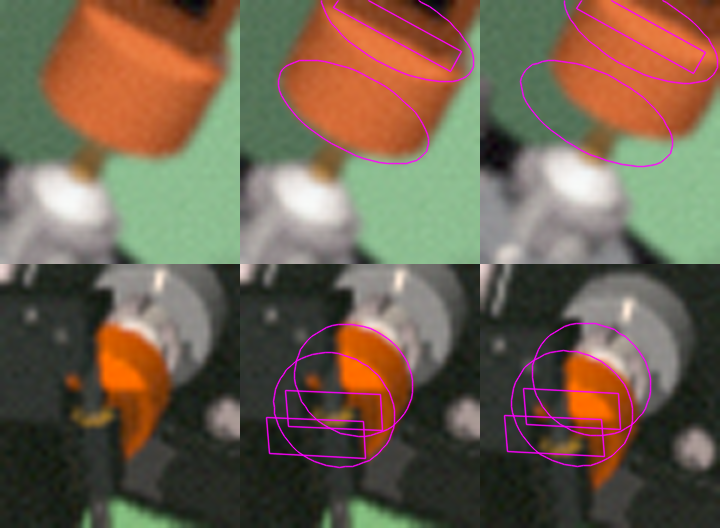

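```bash
python3 -m crank '[[1,[0,-0.009,0.1],[0,0,0]],[1,[0,0,0.1],[0,0,0]],[1,[0,0,0.08],[0,0,0]],[1,[0,0,0],[0,0,0]],[1,[0,0,0],[0,0,0]]]';python3 - <<'E'
from go import *
s=st();print("Ft",(s["ee_rot"].T@s["wrist_force"]).round(1))
rel(*neckT(0.0,108,tcpz=.0129))
E
```

```text
time_s: 10.35
tcp_pos: [0.615, 0.1072, 0.1553]
ee_rot: [[-0.077, -0.864, 0.498], [-0.983, -0.017, -0.181], [0.165, -0.503, -0.848]]
wrist_force: [0.1, -0.1, -1.1]
gripper_width: 0.179
t 10.35 tcp [615.  107.2 155.3] j [ 28.9  11.8 -44.3  65.2 -26.1 -88.8] F [ 0.1 -0.1 -1.1] M [0.43 1.23 0.01] g 0.179
Ft [-0.1  0.5  1. ]
shift/100mm [-0.0021 -0.005   0.0876] turn/45 [0.0002 0.0006 0.0029] | mm [-0.2 -0.5  8.8] deg [0.01 0.03 0.13]
```

```bash
cat > s.py <<'E'
from go import *
s=r.sense();T=s["ee_rot"];d=RN.T@(s["tcp_pos"]+T[:,2]*.0129-oN)
c=RN.T@T@F
print("t",round(s["time_s"],2),"cap in neck mm",(d*1e3).round(1),"phi",round(float(np.degrees(np.arctan2(c[1,0],c[0,0]))),1),"tilt",c[:2,2].round(3),"F tool",(T.T@s["wrist_force"]).round(1),"M tool",(T.T@s["moment"]).round(2),"j56",s["joints"][4:].round(1),"g",round(s["gripper_width"],3))
E
python3 -m crank '[[1,[0,-0.005,0.03],[0,0,0]],[1,[0,0,0.03],[0,0,0]],[1,[0,0,0],[0,0,0]],[1,[0,0,0],[0,0,0]]]';python3 s.py;python3 -m crank '[[1,[0,0,0.03],[0,0,0]],[1,[0,0,0],[0,0,0]],[1,[0,0,0],[0,0,0]]]';python3 s.py
```

```text
time_s: 10.75
tcp_pos: [0.6183, 0.106, 0.15]
ee_rot: [[-0.077, -0.864, 0.497], [-0.983, -0.017, -0.181], [0.165, -0.503, -0.848]]
wrist_force: [-0.4, -0.5, -0.7]
gripper_width: 0.18
t 10.75 cap in neck mm [-0.2 -0.3  2.4] phi 108.1 tilt [ 0.001 -0.   ] F tool [0.4 0.7 0.5] M tool [-1.2  -0.44 -0.02] j56 [-25.3 -90. ] g 0.18
time_s: 11.05
tcp_pos: [0.6198, 0.1054, 0.1474]
ee_rot: [[-0.077, -0.864, 0.497], [-0.983, -0.017, -0.181], [0.165, -0.503, -0.848]]
wrist_force: [0.0, -0.2, -0.4]
gripper_width: 0.183
t 11.05 cap in neck mm [-0.3 -0.4 -0.7] phi 108.1 tilt [0.001 0.   ] F tool [0.1 0.2 0.4] M tool [-1.3  -0.42 -0.01] j56 [-24.9 -90.7] g 0.183
```

```bash
python3 -m crank '[[1,[0,0,0.02],[0,0,0]],[1,[0,0,0],[0,0,0]],[1,[0,0,0],[0,0,0]]]';python3 s.py;python3 -m crank '[[1,[0,0,0.02],[0,0,0]],[1,[0,0,0],[0,0,0]],[1,[0,0,0],[0,0,0]]]';python3 s.py
```

```text
time_s: 11.35
tcp_pos: [0.621, 0.1053, 0.146]
ee_rot: [[-0.077, -0.864, 0.498], [-0.983, -0.017, -0.181], [0.164, -0.503, -0.848]]
wrist_force: [-0.5, -0.3, 1.2]
gripper_width: 0.181
t 11.35 cap in neck mm [-0.  -0.1 -2.4] phi 108.1 tilt [ 0.    -0.001] F tool [ 0.5 -0.2 -1.3] M tool [-1.25 -0.42 -0.  ] j56 [-24.6 -91.2] g 0.181
time_s: 11.65
tcp_pos: [0.6221, 0.105, 0.1458]
ee_rot: [[-0.077, -0.863, 0.5], [-0.983, -0.017, -0.18], [0.164, -0.505, -0.847]]
wrist_force: [-6.6, 0.2, 7.4]
gripper_width: 0.178
t 11.65 cap in neck mm [ 0.9  0.1 -3.3] phi 108.1 tilt [-0.002 -0.001] F tool [ 1.5  1.9 -9.6] M tool [-2.   -0.04 -0.06] j56 [-24.4 -91.6] g 0.178
```

```bash
python3 -m crank '[[1,[0,0,0.01],[0,0,0]],[1,[0,0,0],[0,0,0]],[1,[0,0,0],[0,0,0]]]';python3 s.py;
```

```text
time_s: 11.95
tcp_pos: [0.6228, 0.1049, 0.1457]
ee_rot: [[-0.077, -0.862, 0.501], [-0.983, -0.017, -0.18], [0.164, -0.506, -0.846]]
wrist_force: [-9.2, 0.7, 11.6]
gripper_width: 0.178
t 11.95 cap in neck mm [ 1.4  0.2 -3.7] phi 108.1 tilt [-0.003 -0.002] F tool [  2.    2.1 -14.5] M tool [-2.22  0.07 -0.03] j56 [-24.3 -91.9] g 0.178
```

```bash
python3 -m crank '[[1,[0,0,-0.005],[0,0,0.08]],[1,[0,0,0],[0,0,0.08]],[1,[0,0,0],[0,0,0]]]';python3 s.py;python3 -m crank '[[1,[0,0,0],[0,0,0.08]],[1,[0,0,0],[0,0,0.08]],[1,[0,0,0],[0,0,0]]]';python3 s.py
```

```text
time_s: 12.25
tcp_pos: [0.6226, 0.1049, 0.146]
ee_rot: [[-0.185, -0.846, 0.501], [-0.978, 0.107, -0.181], [0.099, -0.523, -0.847]]
wrist_force: [-7.7, 0.4, 9.1]
gripper_width: 0.177
t 12.25 cap in neck mm [ 1.4  0.1 -3.4] phi 100.9 tilt [-0.003 -0.001] F tool [  1.9   1.8 -11.6] M tool [-1.85  0.35 -0.05] j56 [-24.4 -99. ] g 0.177
time_s: 12.55
tcp_pos: [0.6227, 0.1048, 0.1461]
ee_rot: [[-0.29, -0.816, 0.501], [-0.956, 0.229, -0.181], [0.033, -0.531, -0.847]]
wrist_force: [-6.2, 0.4, 9.2]
gripper_width: 0.183
t 12.55 cap in neck mm [ 1.6  0.1 -3.3] phi 93.7 tilt [-0.003 -0.001] F tool [  1.7   0.3 -11. ] M tool [-1.72  0.59 -0.04] j56 [ -24.4 -106.2] g 0.183
```

```bash
python3 -m crank '[[1,[0,0,0],[0,0,-0.16]],[1,[0,0,0],[0,0,-0.16]],[1,[0,0,0],[0,0,-0.16]],[1,[0,0,0],[0,0,0]]]';python3 s.py;python3 -m crank '[[1,[0,0,0],[0,0,-0.08]],[1,[0,0,0],[0,0,-0.08]],[1,[0,0,0],[0,0,0]]]';python3 s.py;python3 -m crank '[[1,[0,0,0],[0,0,-0.08]],[1,[0,0,0],[0,0,-0.08]],[1,[0,0,0],[0,0,0]]]';python3 s.py
```

```text
time_s: 12.95
tcp_pos: [0.6218, 0.105, 0.1433]
ee_rot: [[0.033, -0.867, 0.497], [-0.974, -0.14, -0.18], [0.226, -0.478, -0.849]]
wrist_force: [-0.9, 0.7, -1.5]
gripper_width: 0.178
t 12.95 cap in neck mm [-0.8 -0.1 -5.2] phi 115.4 tilt [ 0.001 -0.001] F tool [-1.   1.4  0.7] M tool [-1.49 -0.92  0.07] j56 [-24.3 -84.6] g 0.178
time_s: 13.25
tcp_pos: [0.6219, 0.1051, 0.1432]
ee_rot: [[0.139, -0.857, 0.497], [-0.949, -0.259, -0.18], [0.283, -0.447, -0.849]]
wrist_force: [-0.3, 1.2, -1.0]
gripper_width: 0.185
t 13.25 cap in neck mm [-0.8  0.  -5.3] phi 122.4 tilt [ 0.002 -0.001] F tool [-1.5  0.3  0.5] M tool [-1.32 -1.23  0.01] j56 [-24.3 -77.5] g 0.185
time_s: 13.55
tcp_pos: [0.6219, 0.1051, 0.1432]
ee_rot: [[0.245, -0.832, 0.497], [-0.909, -0.375, -0.18], [0.337, -0.408, -0.849]]
wrist_force: [-0.1, 1.4, -1.0]
gripper_width: 0.182
t 13.55 cap in neck mm [-0.7  0.  -5.3] phi 129.6 tilt [ 0.001 -0.001] F tool [-1.7 -0.   0.6] M tool [-1.15 -1.49  0.01] j56 [-24.3 -70.3] g 0.182
```

```bash
python3 -m crank '[[1,[0,0,0.02],[0,0,0.158]],[1,[0,0,0.02],[0,0,0]],[1,[0,0,0],[0,0,0]],[1,[0,0,0],[0,0,0]]]';python3 s.py;python3 -m crank '[[1,[0,0,0.02],[0,0,0]],[1,[0,0,0.01],[0,0,0]],[1,[0,0,0],[0,0,0]],[1,[0,0,0],[0,0,0]]]';python3 s.py
```

```text
time_s: 13.95
tcp_pos: [0.6239, 0.1045, 0.1419]
ee_rot: [[0.138, -0.855, 0.5], [-0.949, -0.259, -0.18], [0.283, -0.449, -0.847]]
wrist_force: [-10.2, 2.7, 8.1]
gripper_width: 0.179
t 13.95 cap in neck mm [ 0.4  0.2 -7.6] phi 122.4 tilt [-0.001 -0.002] F tool [ -1.7   4.4 -12.4] M tool [-2.66 -1.14  0.11] j56 [-23.9 -78.5] g 0.179
time_s: 14.35
tcp_pos: [0.6266, 0.1042, 0.1419]
ee_rot: [[0.138, -0.853, 0.503], [-0.949, -0.259, -0.18], [0.284, -0.453, -0.845]]
wrist_force: [-13.1, 2.1, 15.7]
gripper_width: 0.181
t 14.35 cap in neck mm [ 2.6  0.8 -8.9] phi 122.4 tilt [-0.005 -0.003] F tool [  0.6   3.5 -20.2] M tool [-2.61 -0.66  0.15] j56 [-23.6 -79.2] g 0.181
```

```bash
python3 -m crank '[[1,[0,0,-0.02],[0,0,0]],[1,[-0.005,0.015,0],[0,0,0]],[1,[0,0,0],[0,0,0]],[1,[0,0,0],[0,0,0]]]';python3 s.py
```

```text
time_s: 14.75
tcp_pos: [0.6249, 0.1045, 0.1419]
ee_rot: [[0.138, -0.854, 0.502], [-0.949, -0.259, -0.18], [0.284, -0.452, -0.846]]
wrist_force: [-4.4, 1.1, 8.3]
gripper_width: 0.183
t 14.75 cap in neck mm [ 1.2  0.5 -8.1] phi 122.4 tilt [-0.004 -0.002] F tool [ 0.6 -0.2 -9.4] M tool [-1.02 -0.49  0.08] j56 [-23.7 -79.1] g 0.183
```

```bash
python3 - <<'E'
from go import *
for n in("scene","top"): cv2.imwrite(f"pics/{n}6.png",r.capture(n)["img"])
E
sed -i 's/for B in(None,0,1)/for B in(None,0)/' capov.py
sed -i 's/40,44,6,/40,44,7,/' capov.py; python3 capov.py 6
```

```text
(no output)
```

View pics/ov6.png

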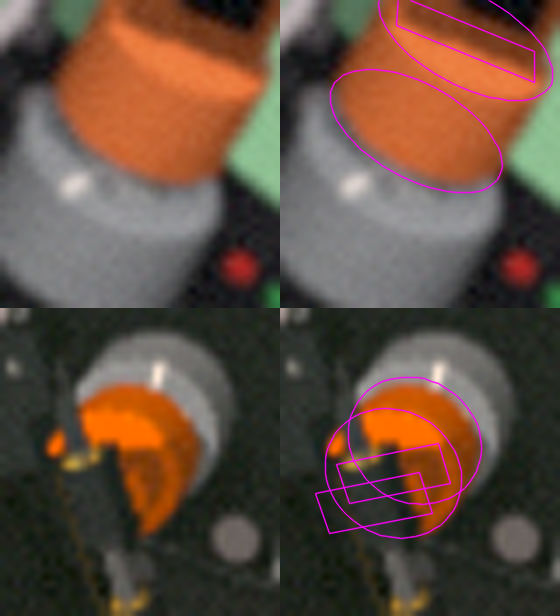

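```bash
python3 -m crank '[[1,[0,0,-0.04],[0,0,0]],[1,[0,0,0],[0,0,0]],[1,[0,0,0],[0,0,0]]]';python3 s.py
```

```text
time_s: 15.15
tcp_pos: [0.6216, 0.1049, 0.1423]
ee_rot: [[0.141, -0.856, 0.498], [-0.948, -0.262, -0.181], [0.285, -0.447, -0.848]]
wrist_force: [1.6, 0.1, 1.8]
gripper_width: 0.182
t 15.15 cap in neck mm [-1.4 -0.2 -5.9] phi 122.6 tilt [ 0.    -0.001] F tool [ 0.6 -2.2 -0.7] M tool [-0.55 -0.78  0.02] j56 [-24.1 -78. ] g 0.182
```

```bash
sed -i 's/print("t"/fn=RN.T@s["wrist_force"];print("Fneck",fn.round(1),"t"/' s.py; python3 -m crank '[[1,[-0.0107,0.0169,0],[0,0,0]],[1,[0,0,0],[0,0,0]],[1,[0,0,0],[0,0,0]]]'>/dev/null;python3 s.py; python3 -m crank '[[1,[0.0214,-0.0338,0],[0,0,0]],[1,[0,0,0],[0,0,0]],[1,[0,0,0],[0,0,0]]]' >/dev/null;python3 s.py;
```

```text
Fneck [ 3.2  2.  -1.4] t 15.45 cap in neck mm [-3.4 -0.4 -6.1] phi 122.6 tilt [ 0. -0.] F tool [ 0.  -3.8  1.4] M tool [-0.03 -0.61  0.05] j56 [-24.  -78.5] g 0.179
Fneck [-1.6  0.8  1.2] t 15.75 cap in neck mm [-0.8 -0.8 -6.4] phi 122.7 tilt [ 0.002 -0.   ] F tool [-1.5  0.9 -1.2] M tool [-1.3  -1.42 -0.02] j56 [-24.2 -77.4] g 0.18
```

```bash
python3 -m crank '[[1,[0.0054,-0.0084,0],[0,0,0]],[1,[0,0,0],[0,0,0]],[1,[0,0,0],[0,0,0]]]' >/dev/null;python3 s.py;
```

```text
Fneck [-5.6  1.5  0.1] t 16.05 cap in neck mm [-0.2 -0.9 -6.6] phi 122.7 tilt [0.003 0.   ] F tool [-4.3  3.9 -0. ] M tool [-2.32 -2.03 -0.04] j56 [-24.2 -77.1] g 0.179
```

```bash
python3 -m crank '[[1,[-0.024,0.0285,0],[0,0,0]],[1,[0,0,0],[0,0,0]],[1,[0,0,0],[0,0,0]]]' >/dev/null;python3 s.py; python3 -m crank '[[1,[-0.017,-0.011,0],[0,0,0]],[1,[0,0,0],[0,0,0]],[1,[0,0,0],[0,0,0]]]' >/dev/null;python3 s.py;python3 -m crank '[[1,[0.034,0.022,0],[0,0,0]],[1,[0,0,0],[0,0,0]],[1,[0,0,0],[0,0,0]]]' >/dev/null;python3 s.py
```

```text
Fneck [-0.3  0.5 -1.4] t 16.35 cap in neck mm [-1.5 -0.5 -5.8] phi 122.6 tilt [-0.001  0.001] F tool [-0.6 -0.   1.4] M tool [-1.07 -0.69  0.  ] j56 [-24.2 -78.1] g 0.178
Fneck [ 0.1  0.3 -0.8] t 16.65 cap in neck mm [-2.2  1.9 -6. ] phi 122.6 tilt [ 0. -0.] F tool [-0.2 -0.3  0.8] M tool [-1.13 -0.73 -0.04] j56 [-24.3 -78. ] g 0.18
Fneck [-0.1  2.9 -0.9] t 16.95 cap in neck mm [-2.3 -1.2 -5.8] phi 122.7 tilt [ 0.    -0.002] F tool [-2.5 -1.4  0.9] M tool [-0.54 -1.5  -0.06] j56 [-23.9 -78.1] g 0.179
```

```bash
sed -i 's/^oN=.*/RN=neckR(np.radians(-20));oN=A([0.62622,0.10348,0.13715])+RN@A([-.0026,.0011,-.0022])/' go.py; python3 -m crank '[[1,[-0.029,-0.014,0],[0,0,0]],[1,[-0.007,0.011,0.018],[0,0,0]],[1,[0,0,0],[0,0,0]],[1,[0,0,0],[0,0,0]]]' >/dev/null;python3 s.py
```

```text
Fneck [-0.3 -1.8  7.8] t 17.35 cap in neck mm [-0.3 -0.4 -4.5] phi 122.6 tilt [-0.002  0.   ] F tool [ 1.3  1.2 -7.8] M tool [-1.31 -0.37 -0.01] j56 [-24.1 -79. ] g 0.183
```

```bash
for i in 1 2; do :; done; python3 -m crank '[[1,[0,0,0],[0,0,0.1]],[1,[0,0,0],[0,0,0.1]],[1,[0,0,0],[0,0,0]]]' >/dev/null;python3 s.py;python3 -m crank '[[1,[0,0,0],[0,0,0.08]],[1,[0,0,0],[0,0,0]]]' >/dev/null;python3 s.py;python3 -m crank '[[1,[0,0,0],[0,0,0.08]],[1,[0,0,0],[0,0,0]]]' >/dev/null;python3 s.py
```

```text
Fneck [1.7 0.5 1.2] t 17.65 cap in neck mm [-1.  -0.3 -5.3] phi 113.6 tilt [-0.  0.] F tool [ 0.3 -1.8 -1.2] M tool [-0.59 -0.42 -0.02] j56 [-24. -88.] g 0.173
Fneck [1.5 0.3 0.2] t 17.85 cap in neck mm [-1.1 -0.4 -5.7] phi 110.1 tilt [-0.     0.001] F tool [ 0.2 -1.6 -0.2] M tool [-0.68 -0.21 -0.  ] j56 [-24.  -91.5] g 0.178
Fneck [ 2.3 -0.3 -1. ] t 18.05 cap in neck mm [-1.2 -0.5 -5.7] phi 106.5 tilt [0.    0.001] F tool [ 0.9 -2.2  1. ] M tool [-0.54 -0.1  -0.02] j56 [-24. -95.] g 0.184
```

```bash
python3 -m crank '[[1,[0,0,0.025],[0,0,0.03]],[1,[0,0,0.025],[0,0,0]],[1,[0,0,0],[0,0,0]],[1,[0,0,0],[0,0,0]]]' >/dev/null;python3 s.py
```

```text
Fneck [ 0.5 -0.7  5.7] t 18.45 cap in neck mm [ -1.1  -0.3 -10.3] phi 105.2 tilt [-0.  0.] F tool [ 0.8 -0.3 -5.7] M tool [-1.07  0.09  0.  ] j56 [-23.4 -97.6] g 0.179
```

```bash
python3 -m crank '[[1,[0,0,0.025],[0,0,0]],[1,[0,0,0.03],[0,0,0]],[1,[0,0,0],[0,0,0]],[1,[0,0,0],[0,0,0]]]' >/dev/null;python3 s.py
```

```text
Fneck [-0.3 -1.4 11. ] t 18.85 cap in neck mm [ -1.   -0.3 -15.3] phi 105.2 tilt [-0.001 -0.   ] F tool [  1.3   0.7 -11. ] M tool [-1.68  0.28 -0.03] j56 [-22.7 -99. ] g 0.184
```

```bash
python3 -m crank '[[1,[0,0,0.007],[0,0,0]],[1,[0,0,0],[0,0,0.1]],[1,[0,0,0],[0,0,0.14]],[1,[0,0,0],[0,0,0.14]],[1,[0,0,0],[0,0,0.14]],[1,[0,0,0],[0,0,0]]]' >/dev/null;python3 s.py
```

```text
Fneck [-0.1 -1.6 11.8] t 19.45 cap in neck mm [  0.2   0.6 -15.3] phi 81.7 tilt [-0.003 -0.002] F tool [  1.5  -0.1 -11.8] M tool [-0.91  0.6   0.02] j56 [ -22.7 -122.7] g 0.18
```

```bash
python3 -m crank '[[1,[0,0,0],[0,0,0.14]],[1,[0,0,0],[0,0,0.14]],[1,[0,0,0],[0,0,0.14]],[1,[0,0,0],[0,0,0.14]],[1,[0,0,0],[0,0,0.1]],[1,[0,0,0],[0,0,0]]]' >/dev/null;python3 s.py;python3 -m crank '[[1,[0,0,0],[0,0,0.1]],[1,[0,0,0],[0,0,0.1]],[1,[0,0,0],[0,0,0]]]' >/dev/null;python3 s.py
```

```text
Fneck [ 0.7 -1.8 11.2] t 20.05 cap in neck mm [  0.7   0.2 -15.2] phi 52.0 tilt [-0.004 -0.001] F tool [  1.   -1.7 -11.2] M tool [-0.12  0.92  0.03] j56 [ -22.7 -152.4] g 0.183
Fneck [ 1.3 -2.1 11.1] t 20.35 cap in neck mm [  0.6   0.  -15.3] phi 43.0 tilt [-0.003 -0.001] F tool [  0.4  -2.5 -11.1] M tool [ 0.11  0.98 -0.05] j56 [ -22.7 -161.4] g 0.179
```

```bash
python3 -m crank '[[1,[0,0,0],[0,0,0.08]],[1,[0,0,0],[0,0,0]]]' >/dev/null;python3 s.py;python3 -m crank '[[1,[0,0,0],[0,0,0.06]],[1,[0,0,0],[0,0,0]]]' >/dev/null;python3 s.py
```

```text
Fneck [ 0.8 -2.2 12.3] t 20.55 cap in neck mm [  0.5  -0.2 -15.3] phi 39.5 tilt [-0.003 -0.   ] F tool [  0.8  -2.2 -12.3] M tool [ 0.3   1.12 -0.22] j56 [ -22.8 -164.9] g 0.178
Fneck [-0.1 -1.9 12.3] t 20.75 cap in neck mm [  0.4  -0.4 -15.3] phi 36.9 tilt [-0.004  0.   ] F tool [  1.2  -1.4 -12.3] M tool [ 0.39  1.33 -0.47] j56 [ -22.8 -167.6] g 0.18
```

```bash
python3 -m crank '[[1,[0,0,-0.02],[0,0,-0.05]],[1,[0,0,-0.02],[0,0,0]],[1,[0,0,0],[0,0,0]],[1,[0,0,0],[0,0,0]]]' >/dev/null;python3 s.py
```

```text
Fneck [ 1.7 -2.4  9. ] t 21.15 cap in neck mm [  0.2  -0.5 -11.8] phi 39.0 tilt [-0.003  0.001] F tool [ 0.2 -3.  -9. ] M tool [ 0.31  0.9  -0.14] j56 [ -23.2 -164.3] g 0.184
```

```bash
python3 -m crank '[[1,[0,0,-0.015],[0,0,0]],[1,[0,0,0],[0,0,0]],[1,[0,0,0],[0,0,0]]]' >/dev/null;python3 s.py; python3 -m crank '[[1,[0,0,-0.012],[0,0,0]],[1,[0,0,0],[0,0,0]],[1,[0,0,0],[0,0,0]]]' >/dev/null;python3 s.py
```

```text
Fneck [ 3.6 -2.1  4.7] t 21.45 cap in neck mm [ -0.1  -0.5 -10.8] phi 39.0 tilt [-0.002  0.001] F tool [-1.5 -3.9 -4.7] M tool [ 0.78  0.34 -0.15] j56 [ -23.4 -164. ] g 0.179
Fneck [ 6.1 -0.6 -2.6] t 21.75 cap in neck mm [ -0.5  -0.5 -10.6] phi 39.0 tilt [-0.     0.001] F tool [-4.4 -4.3  2.6] M tool [ 0.84 -0.49 -0.13] j56 [ -23.5 -163.7] g 0.18
```

```bash
python3 -m crank '[[1,[-0.01,-0.008,0.004],[0,0,0]],[1,[0,0,0],[0,0,0]],[1,[0,0,0],[0,0,0]]]' >/dev/null;python3 s.py; python3 -m crank '[[0.5,[0,0,0],[0,0,0]],[0.3,[0,0,0],[0,0,0]],[0,[0,0,0],[0,0,0]],[-0.2,[0,0,0],[0,0,0]],[-0.2,[0,0,0],[0,0,0]],[-0.2,[0,0,0],[0,0,0]]]';python3 s.py
```

```text
Fneck [ 1.8 -1.9  2.5] t 22.05 cap in neck mm [ -0.4  -0.5 -10.7] phi 39.0 tilt [0.001 0.001] F tool [-0.2 -2.6 -2.5] M tool [ 0.34  0.58 -0.13] j56 [ -23.4 -163.5] g 0.18
time_s: 22.65
tcp_pos: [0.6241, 0.1054, 0.1355]
ee_rot: [[-0.835, -0.235, 0.497], [-0.365, 0.913, -0.181], [-0.412, -0.332, -0.849]]
wrist_force: [-0.3, -0.8, 0.1]
gripper_width: 0.57
Fneck [ 0.  -0.9  0.1] t 22.65 cap in neck mm [ -0.5  -0.  -10.7] phi 38.9 tilt [ 0.001 -0.   ] F tool [ 0.5 -0.7 -0.1] M tool [-0.67  0.81 -0.03] j56 [ -23.4 -163.5] g 0.57
```

Released with no change of load. Now I'll withdraw along the axis and look.

```bash
python3 -m crank '[[-0.2,[0,0,-0.1],[0,0,0]],[-0.2,[0,0,-0.3],[0,0,0]],[-0.2,[0,0,-0.5],[0,0,0]],[-0.2,[0,0,-0.5],[0,0,0]],[-0.2,[0,0,-0.4],[0,0,0]],[-0.2,[0,0,0],[0,0,0]]]';python3 - <<'E'
from go import *
from capov import capsegs
st()
rows=[]
for n in("scene","top"):
    im=r.capture(n)["img"];cv2.imwrite(f"pics/{n}7.png",im);ims=[]
    for m in(0,1):
        c=proj(n,oN)[0].astype(int)-24
        show(n,cv2.convertScaleAbs(im,alpha=1.0 if n=="scene" else 1.5),capsegs(oN+RN@A([0,0,-.0105]),RN@Rz(40)) if m else [],c[0],c[1],50,44,7,"pics/t.png");ims.append(cv2.imread("pics/t.png"))
    rows.append(np.hstack(ims))
cv2.imwrite("pics/ov7.png",np.vstack(rows)[:600])
E
```

```text
time_s: 23.25
tcp_pos: [0.5352, 0.1412, 0.2951]
ee_rot: [[-0.83, -0.236, 0.506], [-0.365, 0.915, -0.172], [-0.422, -0.327, -0.845]]
wrist_force: [-0.2, 1.1, -0.0]
gripper_width: 0.6
t 23.25 tcp [535.2 141.2 295.1] j [  46.2   -1.5  -34.1   39.3  -49.8 -141.2] F [-0.2  1.1 -0. ] M [0.42 0.99 0.1 ] g 0.6
```

View pics/ov7.png

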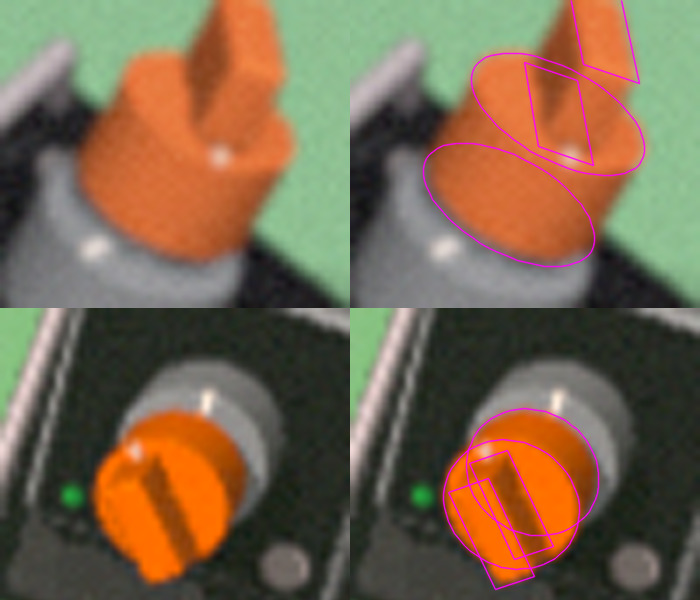

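View pics/scene7.png

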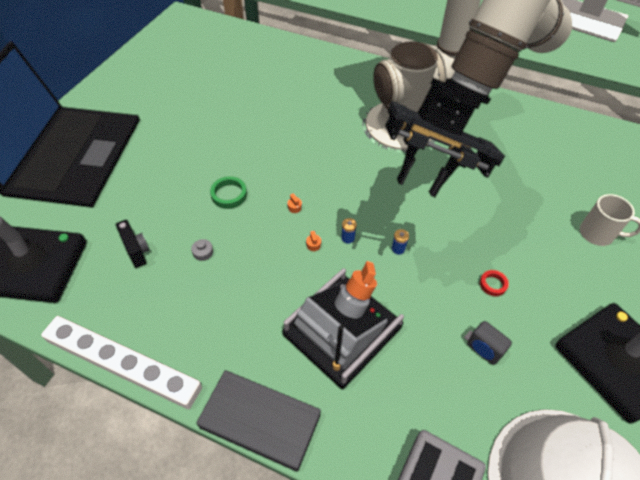

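```bash
python3 -c "
from station import r
print(r.finish_job())"
```

```text
the job is handed in; nothing more can be done
None
```

The orange cap is on the leaning battery tube, turned clockwise to the stop, and stays locked with the gripper off it. I handed the job in at about 23 s of the 45 s allowed.

**How it went**
- I gripped the 51 mm cap by its bar. The first try closed on nothing, because the real fingertips sit about 25 mm short of the reported TCP. I lowered the arm and the second grip held.
- My camera estimate of the neck was about 3 mm off, so the rim first caught on the flange. I found the centre by gentle sideways probing. The slots were at about -15 degrees, as the pictures suggested.
- I pressed the cap down with 11–12 N, to about 15 mm by the arm's reading and about 14 mm judging from the spring force. I then turned it until the torque reached about 0.5 N m, near 66 degrees past the middle of the slots.

**Last checks**
- Before I opened the gripper, the cap held at 10.6 mm below the neck origin against a 2.6 N upward pull, which fits lugs up in the notches. The force at the wrist then fell to about zero on opening.
- In both cameras, after I backed off, the cap stands on the tube and matches the locked model to within 1–2 pixels. The other objects look undisturbed.
- The highest force I read at the wrist was about 20 N.

**Where the checks disagreed**
- In the scene camera, the cap's lower rim looks about one pixel higher than the model, as it did throughout.
- The depth along the neck rests on contact readings and is good to about 1 mm.

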